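# Isolate the switch that is still on

### The arm

A 6-joint arm with a two-finger parallel gripper is mounted at the origin on a cart in front of the work surface, level with it; the furniture and walls round the work are solid. World frame = base frame: x ahead of the robot, y to its left, z up, the work surface at z = 0. Lengths are in m, angles in rad, forces in N, time in s.
With the tool pointing down it reaches from about 0.3 to 0.875 m from the base axis. Payload 6.4 kg.
Tool frame: the origin (TCP) lies at the very end of the fingers, on their centre line; the grasp point (between the pads) lies 19 mm behind it; z points along the fingers, y is the line along which they close (so a half turn about z gives the same grasp; the last joint's range is limited). The gripper opens to 85 mm and grips with 20 to 120 N. Pads are 22 mm wide; open, the fingers measure 114 mm over their backs; the gripper's body (76 mm by 85 mm) begins 54 mm behind the grasp point. The pads swing forward as they close: fully open they stand 13 mm farther back than shut.
Start: joints at [-1.512, 0.181, 1.607, -0, 1.354, -0.206], TCP at [0.151, -0.555, 0.231] pointing down, gripper open.
Joint ranges: [-2.99, 2.99], [-0.89, 2.07], [0.3, 2.58], [-1.14, 4.28], [0, 2.63], [-3.12, 3.12]. Speed limits (rad/s): [2.57, 2.57, 3.01, 3.14, 3.14, 3.14].

### API

Orientations are given as a unit quaternion [x, y, z, w].
In Python, from bench import * gives the robot as it stands.
- The arm moves only by the tool jog_arm, never from a script. Its argument "targets" is a list of rows, each an object of numbers: "tx", "ty", "tz": the shift along the tool's x, y, z in m; "yaw": the turn about the tool's z in degrees; "fingers": the opening in per cent of the stroke, from 0 (shut) to 100 (fully open). A call has exactly 5 rows; each row is the pose to reach, as a shift and turn from the pose commanded when the call began, along the tool's axes at that moment; what a row does not reach only later rows make up. A row lasts 1/10 s, in which the tool goes at most 50 mm and 8.59 degrees, less where a joint would pass 70% of its speed; a pose out of reach is approached as far as the arm can. A call with a gripper value outside its range is refused whole. The fingers move at their own pace and stop on an object; "grip_force" is the grip in N (left out, the last holds). Time passes only in rows, so rows that repeat a pose let the fingers close, or fill a call up. It gives the time, the measured TCP pose, the force, the opening and the grip force at its end, in the units of the state.
- state(): the state, without advancing time (a new reading comes with each control period).
- snapshot(name): name is "scene" or "top" or "wrist"; returns the picture (384x512x3 uint8, blue, green, red); there is no depth.
- camera_params(name): a dict with "camera_matrix" (3x3 intrinsics, pixels), "D" ([k1, k2, p1, p2, k3] as OpenCV has them; the pictures are not rectified), "rvec" (rotation vector, rad) and "tvec" (3), from world to camera coordinates, as OpenCV has them; the wrist camera has in their place "tool_from_camera" (4x4, takes a point from camera to tool coordinates, whose origin is the TCP and whose axes are the flange's). Camera axes: x right, y down, z forward; pixel columns grow to the right and rows downward; lengths in m; the calibration is good to about 2 mm. A picture is of the moment at which its call begins: read the wrist's pose just before it. camera_params takes no time and is no camera call.
- hand_in(): hands the job in; it is judged then, once.
The state is a dict: "t": time; "joint_positions": joint angles; "joint_vel": joint speeds; "effort": joint torques, N m; "eef_pos": TCP position; "tool_rot": TCP orientation; "contact_force": force on the tool from outside, world axes, zero at the start; "torque": the same for the moment, N m; "opening": finger opening in m; "gripper_force": force on a finger pad.
Only numpy, scipy, OpenCV 4.12 (cv2) and the standard library are available. Lean on these libraries where they do the work, as an engineer would, in place of code of your own. Each camera call takes 0.05 s, during which the arm holds its last target. There are 200 camera calls.

### The job

One of the two grey lever-lock switch boxes is still on: its lever points left and the lock bar on its top is drawn out to the left. Pull its spring collar out along the lever, swing the lever fully over to the right, let the collar spring home so that it locks there, then push the lock bar on top fully across to the right, so that it ends just like the other box. Leave the other box as it is, and do not move the loose things around.

Things in the scene. Friction and masses are not known exactly. Their poses are not given: they have to be found in the camera images.
- switch_a: Grey switch box bolted to the table, still on at the start (lever left, lock bar drawn out left); it stands left or right of its identical twin. Box 90 deep (x) x 170 wide (y) x 120 mm high; origin: centre of underside; own x to its back, y to its left seen from the robot, z up. The lever comes out of its front face (x = -45 mm), towards the robot; the box is turned up to 0.2 rad.
- pivot_a (a point): Lever pivot of switch_a, on its front face: box x = -45, y = 0, z = 90 mm. The lever swings level about the vertical axis through it: a steel rod, diameter 12, 121 mm long, with a 22 mm ball at its end.
- lever_a (a joint): Lever of switch_a, rad: 0 = on, 0.5 rad to the left (box +y) of straight out; 1.0 = off, 0.5 rad to the right, a firm stop. At value q it points from the pivot along box direction (-cos(q-0.5), -sin(q-0.5), 0). A gate locks it at both ends (play about 0.05 rad); with the collar pulled out at least 10 mm it turns with light friction (0.06 N m) and stays where left.
- collar_a (a joint): Spring collar on the lever, m: 0 = home (locking), grows as it is drawn out along the lever, away from the box, to at most 0.015; unlocks from 0.010. A spring draws it home, 4 N at 0, 9 N at 0.015. Under it a tooth, 10 mm wide, 11 to 23 mm below the lever axis, reaches in to 26 mm from the pivot; the fixed gate ends at 35 mm. The tooth rides on the gate between the ends of the swing.
- flange_a (a point): On the collar: centre of the inner face (towards the box) of its black round flange, 52 mm diameter, 8 mm thick; 74 mm from the pivot when home. Between it and the box the collar is a sleeve of 18 mm diameter, 38 to 74 mm from the pivot (a tooth and its 10 mm web below it); fingertips set either side of the sleeve from above can hook the flange and draw it out.
- bar_a (a joint): Steel lock bar sliding across the box top, m: 0 = drawn out to the left, 0.035 = home, at a stop (box -y is the way in); friction about 2.5 N. Plate 24 mm wide (y), top at z = 131 mm; a leg hangs from it, left of the lever, 12 to 20 mm before the front face, down to z = 81 mm. It can come home only with the lever at the right, and then keeps it there.
- tab_a (a point): Top centre of the lock bar's upright tab, to push it by: 26 (box x) x 8 (box y) mm, from z = 131 to 159 mm; at box x = 15, y = 48 mm minus the bar's joint value.
- switch_b: The identical twin box, already off at the start: lever right, collar home, lock bar home. The pattern to copy; leave it alone. Origin and axes as switch_a.
- lever_b (a joint): Lever of switch_b, as lever_a; stands at 1.0 (off).
- collar_b (a joint): Collar of switch_b, as collar_a; home at 0.
- bar_b (a joint): Lock bar of switch_b, as bar_a; home at 0.035.
- fuse_jar: Small jar with a black cap, 40 mm diameter, 50 mm high, standing loose between the boxes; bystander. Origin: centre of underside.
- pcb_amp: Small green circuit board with parts, 50x70x18 mm, lying loose in front of the boxes; bystander. Origin: centre of underside.
- tape_white: White tape roll, 56 mm diameter, 18 mm high, lying loose on the right; bystander. Origin: centre of underside.

How it is judged:
By the outcome, as a careful person would: the job done as asked, in the order asked, and still so for the second after the job is handed in, with the robot touching nothing.
It also fails if it takes over 51 s, if anything falls off the work surface, if the arm or the gripper's body presses on something with over 40 N, if the wrist force passes 120 N, or if a joint passes its speed limit or range.

## Working session

There is one attempt and no reset: what is moved stays moved. The work goes in short steps, Python scripts to look and compute and a tool call to move; the robot and the scene stay as the last step left them, time stands still between calls to the robot, and variables do not carry over. Pictures are saved under pics/ and viewed, at most 10 in all, crops included, and the job is handed in when it is done.

Besides the shell and the picture viewer there is one more tool, called after ">>>" in YAML: its name, and indented under it one key for each argument. jog_arm: Moves the arm, as the interface text tells. Its arguments: {"type":"object","properties":{"targets":{"type":"array"},"grip_force":{"type":"number"}},"required":["targets"]}

```bash
mkdir -p pics; ls
python3 - <<'E'
from bench import *
import cv2,numpy as np
s=state();print(s)
for n in("scene","top"):
    im=snapshot(n);cv2.imwrite(f"pics/{n}0.png",im);print(n,camera_params(n))
print(camera_params("wrist"))
E
```

```text
pics
{'t': 0.0, 'joint_positions': array([-1.51235099e+00,  1.81535718e-01,  1.60798147e+00,  4.12523012e-06,
        1.35380420e+00, -2.06271220e-01]), 'joint_vel': array([ 6.92222784e-04,  6.29111329e-04,  1.62268955e-03,  7.97326187e-04,
       -8.38155886e-05,  7.79389237e-05]), 'effort': array([ 5.93002133e-04, -4.44869649e+01, -3.51337910e+01, -1.16399683e-04,
        9.21815255e-03,  2.21156512e-05]), 'eef_pos': array([ 0.15044245, -0.55441098,  0.23039997]), 'tool_rot': array([ 9.91253112e-01,  1.31971667e-01,  6.58381473e-05, -8.61858714e-04]), 'contact_force': array([ 0.43579286, -0.59575261,  0.8222837 ]), 'torque': array([0.01698034, 0.03438965, 0.00178563]), 'gripper_force': 0.0, 'opening': 0.08574709458807744}
scene {'camera_matrix': array([[490.17524003,   0.        , 261.83031832],
       [  0.        , 490.17524003, 189.97436762],
       [  0.        ,   0.        ,   1.        ]]), 'D': array([-0.03937437,  0.        ,  0.        ,  0.        ,  0.        ]), 'rvec': array([ 1.88737289, -1.08204508,  0.58016179]), 'tvec': array([-0.37560018,  0.29790782,  1.0163036 
[... 280 characters left out ...]
70577 , -2.1686838 ,  0.10708849]), 'tvec': array([-0.11890174,  0.49222329,  1.00523198])}
{'camera_matrix': array([[275.75757542,   0.        , 259.3373474 ],
       [  0.        , 275.75757542, 190.70207638],
       [  0.        ,   0.        ,   1.        ]]), 'D': array([0.00763313, 0.        , 0.        , 0.        , 0.        ]), 'tool_from_camera': array([[-1.55769519e-06, -9.49123766e-01, -3.14903283e-01,
         8.12955321e-02],
       [ 9.99999985e-01,  5.27474249e-05, -1.63928204e-04,
         5.41173590e-04],
       [ 1.72198492e-04, -3.14903279e-01,  9.49123751e-01,
        -1.43655956e-01],
       [ 0.00000000e+00,  0.00000000e+00,  0.00000000e+00,
         1.00000000e+00]])}
```

View pics/top0.png

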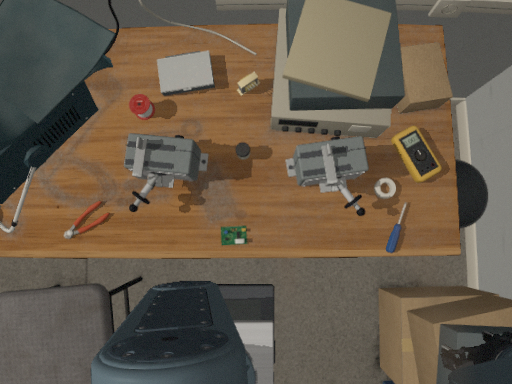

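View pics/scene0.png

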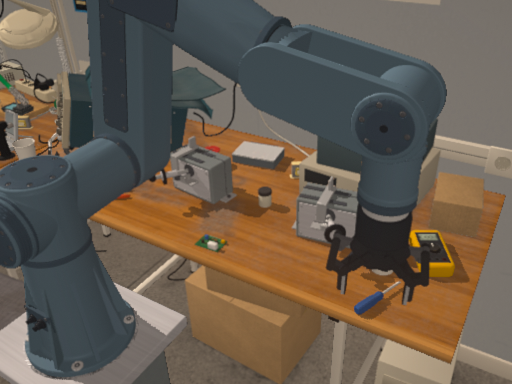

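The left box (about (163,157) in the top view) is on, with its lever pointing down-left to its ball at (133,207). The twin is at (330,162) with its lever to the right. I'll zoom in on the left box.

```bash
cat > h.py <<'E'
import cv2,numpy as np
from bench import *
from scipy.spatial.transform import Rotation as R
def ray(p,n):
    c=camera_params(n);Rm=cv2.Rodrigues(c['rvec'])[0]
    u=cv2.undistortPoints(np.array([[p]],float),c['camera_matrix'],c['D'])[0,0]
    return -Rm.T@c['tvec'],Rm.T@np.array([*u,1])
def onz(p,z,n='top'):
    o,d=ray(p,n);return o+d*(z-o[2])/d[2]
def proj(P,n='top'):
    c=camera_params(n);return cv2.projectPoints(np.array(P,float).reshape(-1,3),c['rvec'],c['tvec'],c['camera_matrix'],c['D'])[0][:,0]
E
python3 - <<'E'
from h import *
im=cv2.imread("pics/top0.png")
cv2.imwrite("pics/topc.png",cv2.resize(im[125:220,115:215],None,fx=6,fy=6,interpolation=cv2.INTER_CUBIC)) 
print(proj([[0,0,0],[.5,.2,.12],[.15,-.555,.23]]))
print(onz((163,157),.12),onz((330,162),.12),onz((243,150),.05))
E
```

```text
[[213.54697157 378.42939312]
 [126.74886776 187.53211968]
 [460.8441347  340.30397493]]
[0.57538007 0.11035221 0.12      ] [ 0.55764788 -0.30242422  0.12      ] [ 0.60616337 -0.08510116  0.05      ]
```

View pics/topc.png

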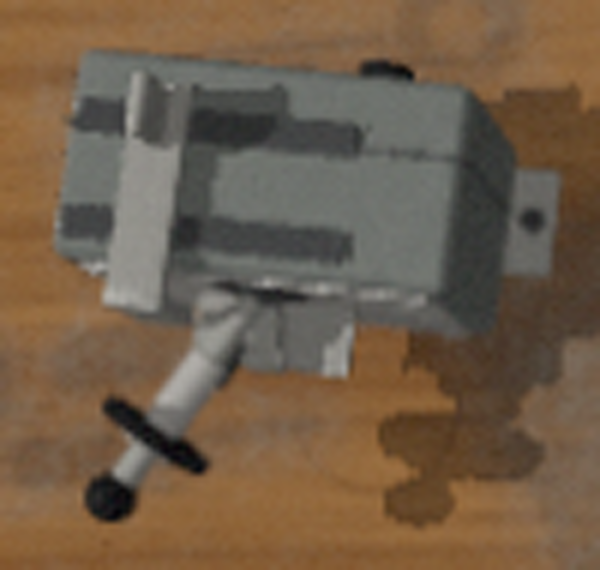

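The zoom shows the box's top corners at about (85,50), (462,92) and (57,255) in crop pixels. The ball is at (110,498) and the flange centre at (156,435), with the lock bar on the left. I'll fit the pose from these.

```bash
cat >> h.py <<'E'
def fit(wp,bp):
    # 2D rigid fit box->world
    wp=np.array(wp)[:,:2];bp=np.array(bp)[:,:2];a=wp-wp.mean(0);b=bp-bp.mean(0)
    th=np.arctan2((b[:,0]*a[:,1]-b[:,1]*a[:,0]).sum(),(a*b).sum());c,s=np.cos(th),np.sin(th)
    M=np.array([[c,-s],[s,c]]);t=wp.mean(0)-M@bp.mean(0);return th,t,wp-(bp@M.T+t)
E
python3 - <<'E'
from h import *
C=lambda u,v:(115+(u+.5)/6-.5,125+(v+.5)/6-.5)
c5,s5=np.cos(.5),np.sin(.5)
pts=[((85,50),.12,(.045,.085)),((462,92),.12,(.045,-.085)),((57,255),.12,(-.045,.085)),
 ((110,498),.09,(-.045-.121*c5,.121*s5)),((156,435),.09,(-.045-.078*c5,.078*s5))]
w=[onz(C(*p),z) for p,z,_ in pts]; b=[q for *_,q in pts]
th,t,r=fit(w,b);print(th,t,(r*1000).round(1),np.round(w,4))
E
```

```text
-0.11800494995299193 [0.5872773  0.12196268] [[-3.1 -1.4]
 [-4.4  7.1]
 [-1.1 -3.2]
 [ 8.5 -4.1]
 [ 0.1  1.6]] [[0.6388 0.1997 0.12  ]
 [0.6176 0.0393 0.12  ]
 [0.5515 0.2085 0.12  ]
 [0.4525 0.1933 0.09  ]
 [0.4791 0.174  0.09  ]]
```

>>> jog_arm:
  targets:
    - {"tx": 0.04, "ty": -0.03, "tz": -0.02, "yaw": -8}
    - {"tx": 0.08, "ty": -0.06, "tz": -0.02, "yaw": -17}
    - {"tx": 0.11, "ty": -0.1, "tz": -0.02, "yaw": -26}
    - {"tx": 0.15, "ty": -0.14, "tz": -0.02, "yaw": -34}
    - {"tx": 0.18, "ty": -0.18, "tz": -0.02, "yaw": -42}

```text
$.targets[0]: bad value
```

```bash
cat >> h.py <<'E'
def tool(x,y,z,ang):
    """target TCP and world angle of tool x -> tx,ty,tz(mm),yaw(deg) from measured pose"""
    s=state();M=R.from_quat(s['tool_rot']).as_matrix();a=np.arctan2(M[1,0],M[0,0])
    d=M.T@(np.array([x,y,z])-s['eef_pos']);yw=-np.degrees((ang-a+np.pi)%(2*np.pi)-np.pi)
    print('t',round(s['t'],2),'pos',s['eef_pos'].round(4),'ang',round(a,3),'tilt',M[:,2].round(3),'F',s['contact_force'].round(1),'open',round(s['opening'],4),'| go',(d*1000).round(1),round(yw,1))
E
python3 -c "
from h import *
tool(.47,.18,.25,2.517)"
```

```text
t 0.1 pos [ 0.1505 -0.5545  0.2305] ang 0.265 tilt [-0.     0.002 -1.   ] F [-0.5  0.8  0.6] open 0.0854 | go [ 500.6 -625.3  -18.4] -129.0
```

>>> jog_arm:
  targets:
    - {"tx": 0.04, "ty": -0.03, "tz": -0.02, "yaw": -8, "fingers": 100}
    - {"tx": 0.08, "ty": -0.06, "tz": -0.02, "yaw": -17, "fingers": 100}
    - {"tx": 0.11, "ty": -0.1, "tz": -0.02, "yaw": -26, "fingers": 100}
    - {"tx": 0.15, "ty": -0.14, "tz": -0.02, "yaw": -34, "fingers": 100}
    - {"tx": 0.18, "ty": -0.18, "tz": -0.02, "yaw": -42, "fingers": 100}
  grip_force: 20

```text
t: 0.6
eef_pos: [0.2739, -0.3414, 0.2509]
tool_rot: [0.877, 0.481, 0.0, -0.0]
contact_force: [0.1, -0.6, 0.6]
opening: 0.0855
gripper_force: 0.0
```

```bash
python3 -c "
from h import *
tool(.47,.18,.25,2.517)"
```

```text
t 0.6 pos [ 0.2739 -0.3414  0.2509] ang 1.004 tilt [ 0.  0. -1.] F [ 0.1 -0.6  0.6] open 0.0855 | go [ 545.1 -114.7    1.2] -86.7
```

>>> jog_arm:
  targets:
    - {"tx": 0.049, "ty": -0.01, "tz": 0, "yaw": -8, "fingers": 100}
    - {"tx": 0.097, "ty": -0.02, "tz": 0, "yaw": -17, "fingers": 100}
    - {"tx": 0.145, "ty": -0.03, "tz": 0, "yaw": -25, "fingers": 100}
    - {"tx": 0.193, "ty": -0.04, "tz": 0, "yaw": -34, "fingers": 100}
    - {"tx": 0.24, "ty": -0.05, "tz": 0, "yaw": -42, "fingers": 100}

```text
t: 1.1
eef_pos: [0.3614, -0.1125, 0.2512]
tool_rot: [0.646, 0.763, 0.0, 0.0]
contact_force: [1.4, -0.3, 0.4]
opening: 0.0855
gripper_force: 0.0
```

```bash
python3 -c "
from h import *
tool(.47,.18,.25,2.517)"
```

```text
t 1.1 pos [ 0.3614 -0.1125  0.2512] ang 1.736 tilt [ 0. -0. -1.] F [ 1.4 -0.3  0.4] open 0.0855 | go [270.6 155.3   1.2] -44.7
```

>>> jog_arm:
  targets:
    - {"tx": 0.042, "ty": 0.024, "tz": 0, "yaw": -8, "fingers": 100}
    - {"tx": 0.084, "ty": 0.048, "tz": 0, "yaw": -16, "fingers": 100}
    - {"tx": 0.126, "ty": 0.072, "tz": 0, "yaw": -24, "fingers": 100}
    - {"tx": 0.168, "ty": 0.096, "tz": 0, "yaw": -32, "fingers": 100}
    - {"tx": 0.21, "ty": 0.12, "tz": 0, "yaw": -40, "fingers": 100}

```text
t: 1.6
eef_pos: [0.4464, 0.1142, 0.2512]
tool_rot: [0.346, 0.938, -0.0, 0.0]
contact_force: [1.3, -0.3, 1.1]
opening: 0.0853
gripper_force: 0.0
```

```bash
python3 -c "
from h import *
tool(.47,.18,.25,2.517)"
```

```text
t 1.6 pos [0.4464 0.1142 0.2512] ang 2.435 tilt [ 0. -0. -1.] F [ 1.3 -0.3  1.1] open 0.0853 | go [24.8 65.4  1.1] -4.7
```

Also pre-closing the fingers partially while moving.

>>> jog_arm:
  targets:
    - {"tx": 0.015, "ty": 0.04, "tz": 0, "yaw": -4.7, "fingers": 100}
    - {"tx": 0.025, "ty": 0.065, "tz": 0, "yaw": -4.7, "fingers": 100}
    - {"tx": 0.025, "ty": 0.065, "tz": 0, "yaw": -4.7, "fingers": 100}
    - {"tx": 0.025, "ty": 0.065, "tz": 0, "yaw": -4.7, "fingers": 100}
    - {"tx": 0.025, "ty": 0.065, "tz": 0, "yaw": -4.7, "fingers": 100}

```text
t: 2.1
eef_pos: [0.4695, 0.1767, 0.251]
tool_rot: [0.31, 0.951, -0.0, -0.0]
contact_force: [-0.6, 0.5, -0.9]
opening: 0.0852
gripper_force: 0.0
```

```bash
python3 -c "
from h import *
tool(.47,.18,.25,2.517)
s=state();im=snapshot('wrist');cv2.imwrite('pics/w1.png',im)
import pickle;pickle.dump(s,open('s1.pkl','wb'))
cv2.imwrite('pics/w1v.png',cv2.resize(im,(800,600),interpolation=cv2.INTER_CUBIC))"
```

```text
t 2.1 pos [0.4695 0.1767 0.251 ] ang 2.51 tilt [-0.001 -0.    -1.   ] F [-0.6  0.5 -0.9] open 0.0852 | go [1.6 3.  1. ] -0.4
```

View pics/w1v.png

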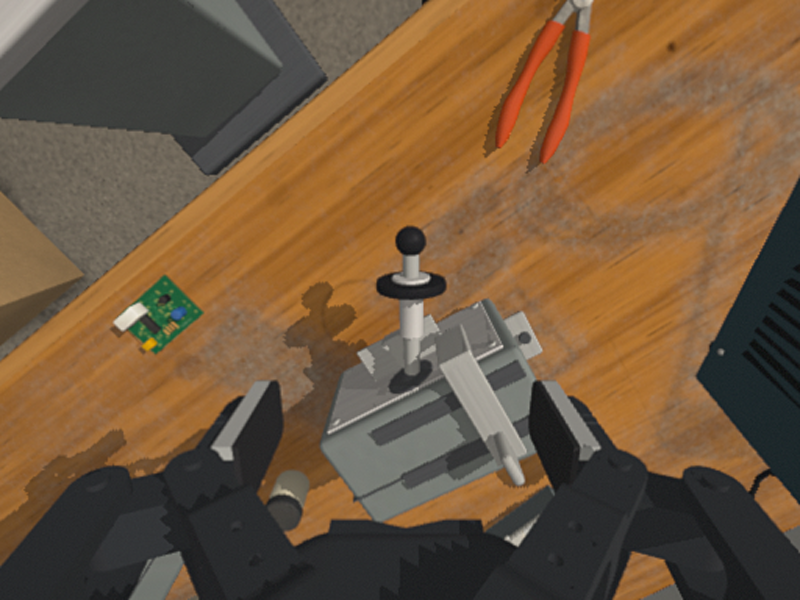

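The wrist view shows the lever nearly vertical: ball at (410,240), flange centre at (411,286) and pivot boss at (411,377) in the 800x600 view. Front top edge corners are near (323,436) and (487,300), and the tab is at (512,470).

```bash
cat >> h.py <<'E'
def wz(p,z,s):
    c=camera_params('wrist');T=c['tool_from_camera'];M=R.from_quat(s['tool_rot']).as_matrix()
    u=cv2.undistortPoints(np.array([[p]],float),c['camera_matrix'],c['D'])[0,0]
    o=M@T[:3,3]+s['eef_pos'];d=M@T[:3,:3]@np.array([*u,1]);return o+d*(z-o[2])/d[2]
E
python3 - <<'E'
from h import *
import pickle;s=pickle.load(open('s1.pkl','rb'))
k=1/1.5625
q={n:wz((a*k,b*k),z,s) for n,a,b,z in[('ball',410.5,240,.09),('fl',411,286,.09),('piv',411,375,.09),('fr',323,436,.12),('flc',487,300,.12),('bl',537,394,.12),('br',377,521,.12),('tab',516,478,.159)]}
for n in q:print(n,q[n].round(4))
d=q['ball']-q['fl'];print(np.arctan2(d[1],d[0]),np.hypot(*d[:2]));d=q['fl']-q['piv'];print(np.arctan2(d[1],d[0]),np.hypot(*d[:2]))
c5,s5=np.cos(.5),np.sin(.5)
b=dict(fl=(-.045-.078*c5,.078*s5),fr=(-.045,-.085),flc=(-.045,.085),bl=(.045,.085),br=(.045,-.085),ball=(-.045-.111*c5,.111*s5))
th,t,r=fit([q[n] for n in b],[b[n] for n in b]);print(th,t,(r*1000).round(1))
E
```

```text
ball [0.4533 0.1931 0.09  ]
fl [0.4812 0.1733 0.09  ]
piv [0.5408 0.1301 0.09  ]
fr [0.5299 0.0559 0.12  ]
flc [0.5118 0.2138 0.12  ]
bl [0.5937 0.204  0.12  ]
br [0.6182 0.0395 0.12  ]
tab [0.6136 0.1628 0.159 ]
2.5249463867360493 0.034256360870075706
2.514506904466137 0.07360961958740028
-0.02106732482089815 [0.57366239 0.13057851] [[ 20.2   2.9]
 [  3.    9.3]
 [-18.7  -2.7]
 [-26.7 -10.6]
 [  1.4  -5.2]
 [ 20.8   6.3]]
```

```bash
cat >> h.py <<'E'
PIV=np.array([.5433,.1279]);A0=2.517
def go(r,q,z):
    a=A0+q;tool(*(PIV+r*np.array([np.cos(a),np.sin(a)])),z,a)
E
python3 -c "
from h import *
go(.060,0,.15);go(.060,0,.068)"
```

```text
t 2.15 pos [0.4696 0.1765 0.2511] ang 2.51 tilt [-0. -0. -1.] F [-0.1  0.5 -0.1] open 0.0855 | go [-28.2   3.9 101.1] -0.4
t 2.15 pos [0.4696 0.1765 0.2511] ang 2.51 tilt [-0. -0. -1.] F [-0.1  0.5 -0.1] open 0.0855 | go [-28.2   4.  183.1] -0.4
```

>>> jog_arm:
  targets:
    - {"tx": -0.015, "ty": 0.002, "tz": 0.045, "yaw": -0.4, "fingers": 42}
    - {"tx": -0.028, "ty": 0.004, "tz": 0.08, "yaw": -0.4, "fingers": 42}
    - {"tx": -0.028, "ty": 0.004, "tz": 0.1, "yaw": -0.4, "fingers": 42}
    - {"tx": -0.028, "ty": 0.004, "tz": 0.1, "yaw": -0.4, "fingers": 42}
    - {"tx": -0.028, "ty": 0.004, "tz": 0.1, "yaw": -0.4, "fingers": 42}

```text
t: 2.65
eef_pos: [0.495, 0.1634, 0.1518]
tool_rot: [0.307, 0.952, -0.0, -0.0]
contact_force: [0.2, -0.1, 0.5]
opening: 0.0357
gripper_force: 0.0
```

```bash
python3 -c "
from h import *
go(.060,0,.068)
import pickle;s=state();im=snapshot('wrist');cv2.imwrite('pics/w2.png',im);pickle.dump(s,open('s2.pkl','wb'))
cv2.imwrite('pics/w2v.png',cv2.resize(im[100:384,80:440],(720,568),interpolation=cv2.INTER_CUBIC))"
```

```text
t 2.65 pos [0.495  0.1634 0.1518] ang 2.517 tilt [-0. -0. -1.] F [ 0.2 -0.1  0.5] open 0.0357 | go [ 0.  -0.5 83.8] -0.0
```

View pics/w2v.png

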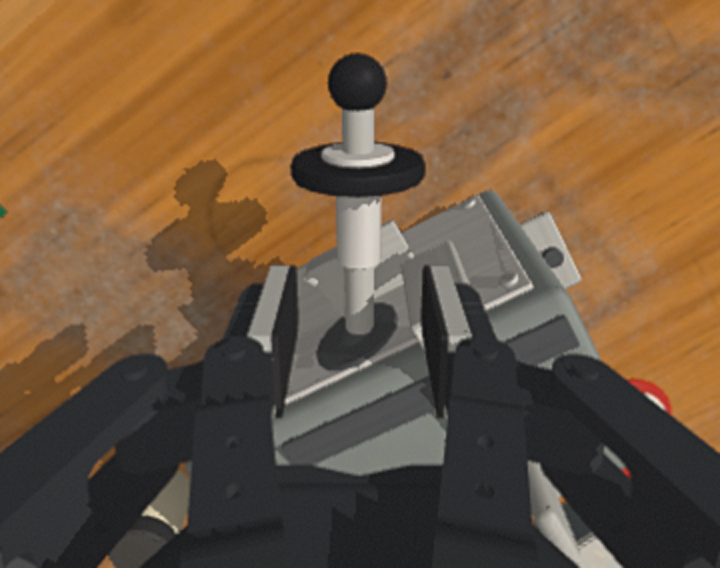

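The lever is centred between the fingers: lever at column 358, finger centre at about 360, ball at (357,82), flange at (358,168). I'll check the flange position from this closer view.

Run:
```python
from h import *
import pickle;s=pickle.load(open('s2.pkl','rb'))
M=R.from_quat(s['tool_rot']).as_matrix()
for n,u,v in[('ball',357,82),('fl',358,168),('sleeve end',358,267),('piv',358,333)]:
    w=wz((80+u/2,100+v/2),.09,s);print(n,w.round(4),'tool',((M.T@(w-s['eef_pos']))*1000).round(1), 'r',1000*np.hypot(*(w[:2]-PIV)))
```

```text
ball [0.4532 0.1927 0.09  ] tool [51.  -0.7 61.8] r 110.96697364454627
fl [0.4804 0.1735 0.09  ] tool [17.7 -0.3 61.8] r 77.66621840970369
sleeve end [0.5152 0.1484 0.09  ] tool [-25.2  -0.3  61.8] r 34.81348808294023
piv [0.5408 0.1299 0.09  ] tool [-56.9  -0.4  61.8] r 3.147988242615195
```

>>> jog_arm:
  targets:
    - {"tx": 0, "ty": -0.0005, "tz": 0.03, "yaw": 0, "fingers": 42}
    - {"tx": 0, "ty": -0.0005, "tz": 0.06, "yaw": 0, "fingers": 42}
    - {"tx": 0, "ty": -0.0005, "tz": 0.084, "yaw": 0, "fingers": 42}
    - {"tx": 0, "ty": -0.0005, "tz": 0.084, "yaw": 0, "fingers": 42}
    - {"tx": 0, "ty": -0.0005, "tz": 0.084, "yaw": 0, "fingers": 42}

```text
t: 3.2
eef_pos: [0.4956, 0.1639, 0.0689]
tool_rot: [0.307, 0.952, 0.0, 0.001]
contact_force: [0.7, -0.0, 0.4]
opening: 0.0358
gripper_force: 0.0
```

>>> jog_arm:
  targets:
    - {"tx": 0, "ty": 0, "tz": 0, "yaw": 0, "fingers": 24}
    - {"tx": 0, "ty": 0, "tz": 0, "yaw": 0, "fingers": 24}
    - {"tx": 0, "ty": 0, "tz": 0, "yaw": 0, "fingers": 24}
    - {"tx": 0, "ty": 0, "tz": 0, "yaw": 0, "fingers": 24}
    - {"tx": 0, "ty": 0, "tz": 0, "yaw": 0, "fingers": 24}

```text
t: 3.7
eef_pos: [0.4948, 0.1639, 0.0676]
tool_rot: [0.307, 0.952, 0.0, 0.0]
contact_force: [-0.1, -0.5, 0.1]
opening: 0.0208
gripper_force: 0.0
```

```bash
python3 -c "
from h import *
go(.063,0,.068);go(.076,0,.068)"
```

```text
t 3.7 pos [0.4948 0.1639 0.0676] ang 2.518 tilt [ 0.001  0.    -1.   ] F [-0.1 -0.5  0.1] open 0.0208 | go [ 2.6 -0.8 -0.4] 0.1
t 3.7 pos [0.4948 0.1639 0.0676] ang 2.518 tilt [ 0.001  0.    -1.   ] F [-0.1 -0.5  0.1] open 0.0208 | go [15.6 -0.8 -0.4] 0.1
```

>>> jog_arm:
  targets:
    - {"tx": 0.003, "ty": -0.0005, "tz": 0, "yaw": 0, "fingers": 24}
    - {"tx": 0.006, "ty": -0.0005, "tz": 0, "yaw": 0, "fingers": 24}
    - {"tx": 0.008, "ty": -0.0005, "tz": 0, "yaw": 0, "fingers": 24}
    - {"tx": 0.01, "ty": -0.0005, "tz": 0, "yaw": 0, "fingers": 24}
    - {"tx": 0.01, "ty": -0.0005, "tz": 0, "yaw": 0, "fingers": 24}

```text
t: 4.2
eef_pos: [0.4869, 0.1689, 0.0675]
tool_rot: [0.307, 0.952, -0.0, 0.001]
contact_force: [4.7, -3.0, -2.1]
opening: 0.0205
gripper_force: 0.0
```

```bash
python3 -c "
from h import *
go(.076,0,.068)"
```

```text
t 4.2 pos [0.4869 0.1689 0.0675] ang 2.518 tilt [ 0.002 -0.001 -1.   ] F [ 4.7 -3.  -2.1] open 0.0205 | go [ 6.3 -0.3 -0.5] 0.1
```

>>> jog_arm:
  targets:
    - {"tx": 0.003, "ty": 0, "tz": 0, "yaw": 0, "fingers": 24}
    - {"tx": 0.006, "ty": 0, "tz": 0, "yaw": 0, "fingers": 24}
    - {"tx": 0.0075, "ty": 0, "tz": 0, "yaw": 0, "fingers": 24}
    - {"tx": 0.0075, "ty": 0, "tz": 0, "yaw": 0, "fingers": 24}
    - {"tx": 0.0075, "ty": 0, "tz": 0, "yaw": 0, "fingers": 24}

```text
t: 4.7
eef_pos: [0.4815, 0.1728, 0.0676]
tool_rot: [0.307, 0.952, -0.0, 0.002]
contact_force: [6.6, -4.3, -3.3]
opening: 0.0203
gripper_force: 0.0
```

```bash
python3 -c "
from h import *
for i in range(3): go(.0775,0,.068)
im=snapshot('wrist');cv2.imwrite('pics/w3v.png',cv2.resize(im[100:384,80:440],(720,568),interpolation=cv2.INTER_CUBIC))
"
```

```text
t 4.7 pos [0.4815 0.1728 0.0676] ang 2.518 tilt [ 0.003 -0.001 -1.   ] F [ 6.6 -4.3 -3.3] open 0.0203 | go [ 1.1 -0.3 -0.4] 0.1
t 4.7 pos [0.4815 0.1728 0.0676] ang 2.518 tilt [ 0.003 -0.001 -1.   ] F [ 6.6 -4.3 -3.3] open 0.0203 | go [ 1.1 -0.3 -0.4] 0.1
t 4.7 pos [0.4815 0.1728 0.0676] ang 2.518 tilt [ 0.003 -0.001 -1.   ] F [ 6.6 -4.3 -3.3] open 0.0203 | go [ 1.1 -0.3 -0.4] 0.1
```

View pics/w3v.png

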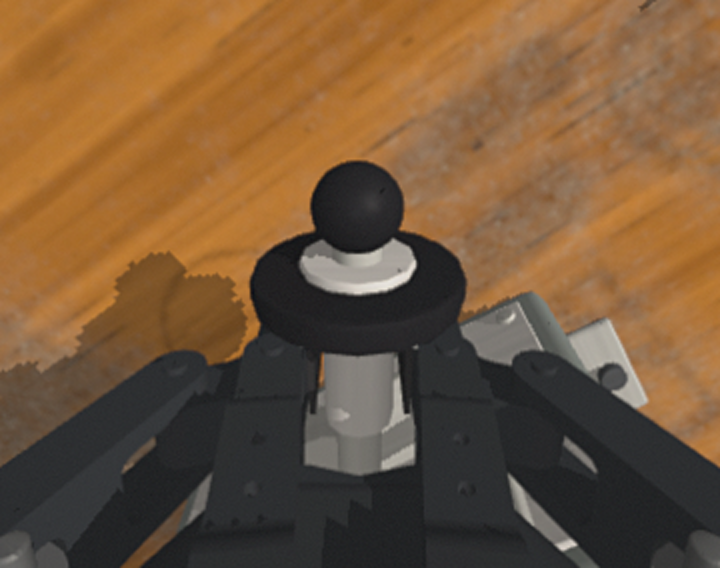

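Fingers are hooked behind the flange (centre about (358,295)), and the collar is drawn out by about 12 mm. I'll pull slightly more and make a small trial swing.

>>> jog_arm:
  targets:
    - {"tx": 0.001, "ty": 0, "tz": 0, "yaw": 0, "fingers": 24}
    - {"tx": 0.001, "ty": -0.003, "tz": 0, "yaw": -2.2, "fingers": 24}
    - {"tx": 0.0008, "ty": -0.006, "tz": 0, "yaw": -4.4, "fingers": 24}
    - {"tx": 0.0004, "ty": -0.0093, "tz": 0, "yaw": -6.9, "fingers": 24}
    - {"tx": 0.0004, "ty": -0.0093, "tz": 0, "yaw": -6.9, "fingers": 24}

```text
t: 5.25
eef_pos: [0.4761, 0.1655, 0.0679]
tool_rot: [0.249, 0.969, 0.0, 0.002]
contact_force: [7.7, -3.6, -3.1]
opening: 0.0205
gripper_force: 0.0
```

```bash
python3 -c "
from h import *
go(.0775,.12,.068)"
```

```text
t 5.25 pos [0.4761 0.1655 0.0679] ang 2.639 tilt [ 0.004 -0.001 -1.   ] F [ 7.7 -3.6 -3.1] open 0.0205 | go [ 0.5 -0.4 -0.1] 0.1
```

>>> jog_arm:
  targets:
    - {"tx": -0.0004, "ty": -0.0077, "tz": 0, "yaw": -5.7, "fingers": 24}
    - {"tx": -0.0015, "ty": -0.0154, "tz": 0, "yaw": -11.5, "fingers": 24}
    - {"tx": -0.0035, "ty": -0.0229, "tz": 0, "yaw": -17.2, "fingers": 24}
    - {"tx": -0.0061, "ty": -0.0302, "tz": 0, "yaw": -22.9, "fingers": 24}
    - {"tx": -0.0061, "ty": -0.0302, "tz": 0, "yaw": -22.9, "fingers": 24}

```text
t: 5.75
eef_pos: [0.4676, 0.1362, 0.0682]
tool_rot: [0.051, 0.999, 0.0, 0.003]
contact_force: [8.2, -1.4, -2.5]
opening: 0.0206
gripper_force: 0.0
```

```bash
python3 -c "
from h import *
go(.0775,.52,.068)
s=state();d=s['eef_pos'][:2]-PIV;a=np.arctan2(d[1],d[0]);u=d/np.hypot(*d);F=s['contact_force'][:2]
print('r',np.hypot(*d),'q',a-A0,'Frad',F@u,'Fccw',F@[-u[1],u[0]])"
```

```text
t 5.75 pos [0.4676 0.1362 0.0682] ang 3.04 tilt [ 0.006  0.    -1.   ] F [ 8.2 -1.4 -2.5] open 0.0206 | go [ 1.3 -0.4  0.2] 0.2
r 0.07620119554715524 q 0.5148600511982799 Frad -8.264462238711767 Fccw 0.5264396579882239
```

>>> jog_arm:
  targets:
    - {"tx": 0, "ty": -0.0093, "tz": 0, "yaw": -6.9, "fingers": 24}
    - {"tx": -0.0015, "ty": -0.0184, "tz": 0, "yaw": -13.8, "fingers": 24}
    - {"tx": -0.0043, "ty": -0.0273, "tz": 0, "yaw": -20.6, "fingers": 24}
    - {"tx": -0.0067, "ty": -0.033, "tz": 0, "yaw": -25.2, "fingers": 24}
    - {"tx": -0.0067, "ty": -0.033, "tz": 0, "yaw": -25.2, "fingers": 24}

```text
t: 6.25
eef_pos: [0.4712, 0.1033, 0.0684]
tool_rot: [-0.168, 0.986, -0.0, 0.003]
contact_force: [8.6, 2.3, -2.1]
opening: 0.0204
gripper_force: 0.0
```

```bash
cat >> h.py <<'E'
def rep():
    s=state();d=s['eef_pos'][:2]-PIV;a=np.arctan2(d[1],d[0]);u=d/np.hypot(*d);F=s['contact_force'][:2]
    print('r',np.hypot(*d),'q',a%(2*np.pi)-A0,'Frad',F@u,'Fccw',F@[-u[1],u[0]])
E
python3 -c "
from h import *
go(.0775,1.0,.068);rep()"
```

```text
t 6.25 pos [0.4712 0.1033 0.0684] ang -2.804 tilt [ 0.006  0.001 -1.   ] F [ 8.6  2.3 -2.1] open 0.0204 | go [ 1.3 -3.6  0.4] -2.2
r 0.07614539914422108 q 0.9530425233076718 Frad -8.845144561178085 Fccw 0.551364132677461
```

>>> jog_arm:
  targets:
    - {"tx": 0, "ty": -0.002, "tz": 0, "yaw": -1.2, "fingers": 24}
    - {"tx": 0, "ty": -0.004, "tz": 0, "yaw": -2.4, "fingers": 24}
    - {"tx": -0.0001, "ty": -0.0055, "tz": 0, "yaw": -2.4, "fingers": 24}
    - {"tx": -0.0001, "ty": -0.0055, "tz": 0, "yaw": -2.4, "fingers": 24}
    - {"tx": -0.0001, "ty": -0.0055, "tz": 0, "yaw": -2.4, "fingers": 24}

```text
t: 6.75
eef_pos: [0.4725, 0.0996, 0.0684]
tool_rot: [-0.188, 0.982, 0.001, 0.003]
contact_force: [6.9, 6.5, -0.2]
opening: 0.0201
gripper_force: 0.7
```

```bash
python3 -c "
from h import *
go(.0775,1.0,.068);rep()"
```

```text
t 6.75 pos [0.4725 0.0996 0.0684] ang -2.764 tilt [ 0.005  0.002 -1.   ] F [ 6.9  6.5 -0.2] open 0.0201 | go [1.2 0.4 0.4] 0.1
r 0.07625569693612393 q 1.0052877540176484 Frad -8.855290610535446 Fccw -3.4229412741739385
```

At the firm stop, so I'll let the collar spring home.

>>> jog_arm:
  targets:
    - {"tx": -0.004, "ty": 0, "tz": 0, "yaw": 0, "fingers": 24}
    - {"tx": -0.008, "ty": 0, "tz": 0, "yaw": 0, "fingers": 24}
    - {"tx": -0.012, "ty": 0, "tz": 0, "yaw": 0, "fingers": 24}
    - {"tx": -0.017, "ty": 0.001, "tz": 0, "yaw": 0, "fingers": 24}
    - {"tx": -0.017, "ty": 0.001, "tz": 0, "yaw": 0, "fingers": 24}

```text
t: 7.25
eef_pos: [0.4856, 0.1058, 0.0672]
tool_rot: [-0.188, 0.982, 0.0, -0.0]
contact_force: [0.4, 1.9, 1.9]
opening: 0.0204
gripper_force: 0.0
```

>>> jog_arm:
  targets:
    - {"tx": 0, "ty": 0, "tz": 0, "yaw": 0, "fingers": 42}
    - {"tx": 0, "ty": 0, "tz": 0, "yaw": 0, "fingers": 42}
    - {"tx": 0, "ty": 0, "tz": 0, "yaw": 0, "fingers": 42}
    - {"tx": 0, "ty": 0, "tz": 0, "yaw": 0, "fingers": 42}
    - {"tx": 0, "ty": 0, "tz": 0, "yaw": 0, "fingers": 42}

```text
t: 7.75
eef_pos: [0.4856, 0.1053, 0.0672]
tool_rot: [-0.188, 0.982, 0.0, -0.0]
contact_force: [0.7, 0.4, 0.8]
opening: 0.0355
gripper_force: 0.0
```

```bash
python3 -c "
from h import *
go(.06,1.0,.068);rep()
"
```

```text
t 7.75 pos [0.4856 0.1053 0.0672] ang -2.763 tilt [-0. -0. -1.] F [0.7 0.4 0.8] open 0.0355 | go [-2.  -0.2 -0.8] 0.2
r 0.062000160321016726 q 0.997129880911988 Frad -0.8313177053941303 Fccw -0.07019163512719093
```

Rise 110 mm and look.

>>> jog_arm:
  targets:
    - {"tx": 0, "ty": 0, "tz": -0.03, "yaw": 0, "fingers": 42}
    - {"tx": 0, "ty": 0, "tz": -0.07, "yaw": 0, "fingers": 42}
    - {"tx": 0, "ty": 0, "tz": -0.11, "yaw": 0, "fingers": 42}
    - {"tx": 0, "ty": 0, "tz": -0.14, "yaw": 0, "fingers": 42}
    - {"tx": 0, "ty": 0, "tz": -0.14, "yaw": 0, "fingers": 42}

```text
t: 8.25
eef_pos: [0.4887, 0.1054, 0.2124]
tool_rot: [-0.188, 0.982, -0.001, 0.005]
contact_force: [1.4, -0.0, -0.5]
opening: 0.0357
gripper_force: 0.0
```

```bash
python3 -c "
from h import *
import pickle
go(.06,1.0,.068)
s=state();im=snapshot('wrist');pickle.dump(s,open('s4.pkl','wb'))
cv2.imwrite('pics/w4v.png',cv2.resize(im[100:384,80:440],(720,568),interpolation=cv2.INTER_CUBIC))
"
```

```text
t 8.25 pos [0.4887 0.1054 0.2124] ang -2.763 tilt [ 0.009 -0.    -1.   ] F [ 1.4 -0.  -0.5] open 0.0357 | go [  2.2   1.5 144.4] 0.2
```

View pics/w4v.png

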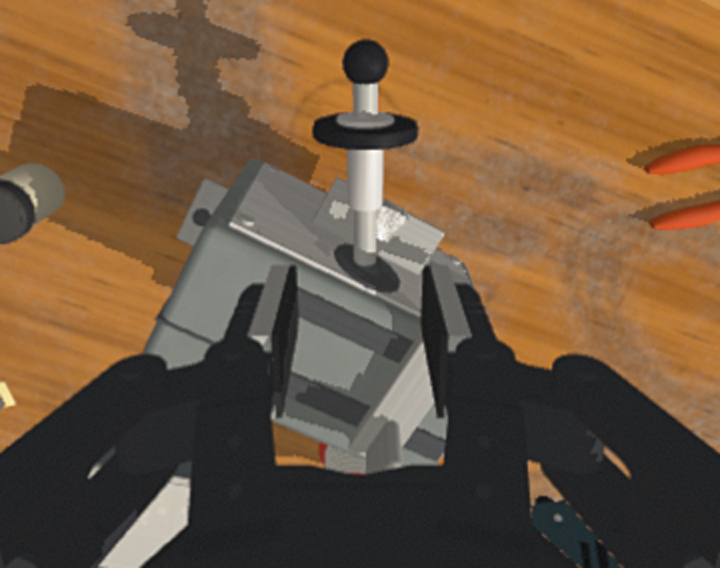

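```bash
cat >> h.py <<'E'
YAW=-.125;O=PIV+.045*np.array([np.cos(YAW),np.sin(YAW)])
def box(x,y,z,ang=0): # box coords, tool x at box angle ang
    c,s=np.cos(YAW),np.sin(YAW);tool(O[0]+c*x-s*y,O[1]+s*x+c*y,z,YAW+ang)
E
python3 - <<'E'
from h import *
import pickle;s=pickle.load(open('s4.pkl','rb'))
for n,u,v in[('ball',365,62),('fl',365,130),('piv',366,258)]:
    w=wz((80+u/2,100+v/2),.09,s);d=w[:2]-PIV;print(n,w.round(4),'r',1000*np.hypot(*d),np.arctan2(d[1],d[0])%6.283-A0)
w=onz((115+140/6,125+105/6),.159);print('tab top view',w,'box',O)
box(.015,.085,.20,np.pi);box(.015,.085,.20,np.pi-.3)
E
```

```text
ball [0.4406 0.0884 0.09  ] r 110.00436706582423 0.9914761425627496
fl [0.4712 0.1007 0.09  ] r 77.04335333967404 0.9850672880132891
piv [0.536  0.1273 0.09  ] r 7.330623214886702 0.7045814586278714
tab top view [0.60358021 0.16110887 0.159     ] box [0.5879489  0.12228964]
t 8.3 pos [0.4873 0.1054 0.2097] ang -2.763 tilt [ 0.005 -0.    -1.   ] F [ 0.6 -0.6 -0.2] open 0.0362 | go [-153.9   45.8   10.4] 28.8
t 8.3 pos [0.4873 0.1054 0.2097] ang -2.763 tilt [ 0.005 -0.    -1.   ] F [ 0.6 -0.6 -0.2] open 0.0362 | go [-153.9   45.8   10.4] 46.0
```

>>> jog_arm:
  targets:
    - {"tx": -0.04, "ty": 0.012, "tz": 0, "yaw": 7, "fingers": 0}
    - {"tx": -0.08, "ty": 0.024, "tz": 0, "yaw": 14.5, "fingers": 0}
    - {"tx": -0.12, "ty": 0.036, "tz": 0, "yaw": 22, "fingers": 0}
    - {"tx": -0.154, "ty": 0.046, "tz": 0, "yaw": 28.8, "fingers": 0}
    - {"tx": -0.154, "ty": 0.046, "tz": 0, "yaw": 28.8, "fingers": 0}

```text
t: 8.8
eef_pos: [0.613, 0.207, 0.204]
tool_rot: [0.063, 0.998, 0.0, -0.001]
contact_force: [-0.7, -0.2, -0.2]
opening: -0.0003
gripper_force: 0.0
```

>>> jog_arm:
  targets:
    - {"tx": 0, "ty": 0, "tz": 0, "yaw": 0, "fingers": 0}
    - {"tx": 0, "ty": 0, "tz": 0, "yaw": 0, "fingers": 0}
    - {"tx": 0, "ty": 0, "tz": 0, "yaw": 0, "fingers": 0}
    - {"tx": 0, "ty": 0, "tz": 0, "yaw": 0, "fingers": 0}
    - {"tx": 0, "ty": 0, "tz": 0, "yaw": 0, "fingers": 0}

```text
t: 9.3
eef_pos: [0.6117, 0.2046, 0.2078]
tool_rot: [0.062, 0.998, 0.0, 0.0]
contact_force: [-0.3, 1.8, 0.2]
opening: 0.0001
gripper_force: 0.0
```

```bash
python3 -c "
from h import *
box(.015,.085,.14,np.pi)
im=snapshot('wrist')
cv2.imwrite('pics/w5v.png',cv2.resize(im[100:384,80:440],(720,568),interpolation=cv2.INTER_CUBIC))
"
```

```text
t 9.3 pos [0.6117 0.2046 0.2078] ang 3.017 tilt [ 0.001  0.    -1.   ] F [-0.3  1.8  0.2] open 0.0001 | go [-1.7  0.3 67.8] 0.0
```

View pics/w5v.png

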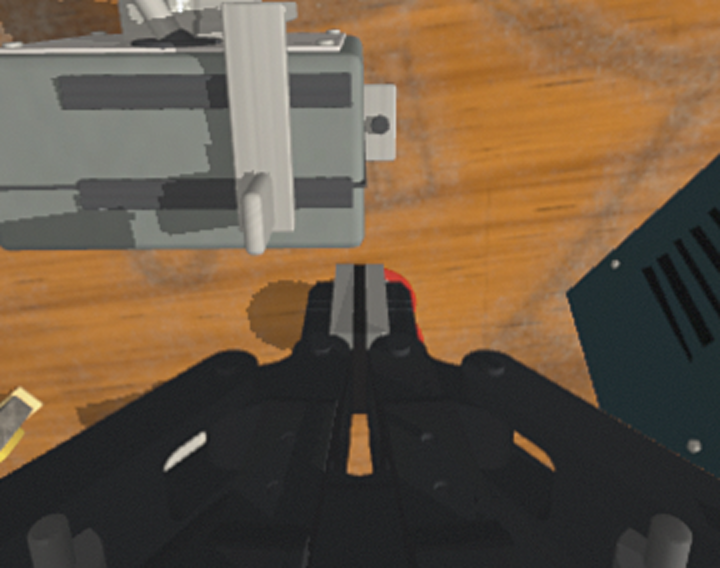

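The fingers are closed and left of the tab (tab about (256,212), fingers at column 360), and the box edges line up with the image axes. I'll go down beside the tab.

>>> jog_arm:
  targets:
    - {"tx": -0.002, "ty": 0, "tz": 0.03, "yaw": 0, "fingers": 0}
    - {"tx": -0.002, "ty": 0, "tz": 0.055, "yaw": 0, "fingers": 0}
    - {"tx": -0.002, "ty": 0, "tz": 0.067, "yaw": 0, "fingers": 0}
    - {"tx": -0.002, "ty": 0, "tz": 0.067, "yaw": 0, "fingers": 0}
    - {"tx": -0.002, "ty": 0, "tz": 0.067, "yaw": 0, "fingers": 0}

```text
t: 9.85
eef_pos: [0.6143, 0.2048, 0.1412]
tool_rot: [0.062, 0.998, 0.0, 0.0]
contact_force: [0.7, 0.6, 0.1]
opening: -0.0005
gripper_force: 0.0
```

```bash
python3 -c "
from h import *
box(.015,.068,.14,np.pi);box(.015,.033,.14,np.pi)
print(onz((142,106),.05))"
```

```text
t 9.85 pos [0.6143 0.2048 0.1412] ang 3.017 tilt [ 0.001  0.    -1.   ] F [0.7 0.6 0.1] open -0.0005 | go [  0.9 -17.2   1.2] 0.0
t 9.85 pos [0.6143 0.2048 0.1412] ang 3.017 tilt [ 0.001  0.    -1.   ] F [0.7 0.6 0.1] open -0.0005 | go [  0.9 -52.2   1.2] 0.0
[0.73359096 0.19089322 0.05      ]
```

>>> jog_arm:
  targets:
    - {"tx": 0, "ty": -0.01, "tz": 0.001, "yaw": 0, "fingers": 0}
    - {"tx": 0, "ty": -0.02, "tz": 0.001, "yaw": 0, "fingers": 0}
    - {"tx": 0, "ty": -0.028, "tz": 0.001, "yaw": 0, "fingers": 0}
    - {"tx": 0, "ty": -0.036, "tz": 0.001, "yaw": 0, "fingers": 0}
    - {"tx": 0, "ty": -0.042, "tz": 0.001, "yaw": 0, "fingers": 0}

```text
t: 10.35
eef_pos: [0.6093, 0.1625, 0.1403]
tool_rot: [0.062, 0.998, 0.0, 0.001]
contact_force: [1.6, 3.5, 2.8]
opening: -0.0
gripper_force: 1.7
```

>>> jog_arm:
  targets:
    - {"tx": 0, "ty": -0.001, "tz": 0, "yaw": 0, "fingers": 0}
    - {"tx": 0, "ty": -0.002, "tz": 0, "yaw": 0, "fingers": 0}
    - {"tx": 0, "ty": -0.003, "tz": 0, "yaw": 0, "fingers": 0}
    - {"tx": 0, "ty": -0.004, "tz": 0, "yaw": 0, "fingers": 0}
    - {"tx": 0, "ty": -0.005, "tz": 0, "yaw": 0, "fingers": 0}

```text
t: 10.85
eef_pos: [0.608, 0.1583, 0.1392]
tool_rot: [0.062, 0.998, 0.0, 0.0]
contact_force: [1.2, 2.4, 1.0]
opening: 0.0001
gripper_force: 1.3
```

```bash
python3 -c "
from h import *
box(.015,.033,.14,np.pi)"
```

```text
t 10.85 pos [0.608  0.1583 0.1392] ang 3.018 tilt [ 0.  0. -1.] F [1.2 2.4 1. ] open 0.0001 | go [ 0.4 -5.3 -0.8] 0.1
```

Pushing steadily at friction level, so I'll continue in small steps to the stop.

>>> jog_arm:
  targets:
    - {"tx": 0, "ty": -0.001, "tz": 0, "yaw": 0, "fingers": 0}
    - {"tx": 0, "ty": -0.002, "tz": 0, "yaw": 0, "fingers": 0}
    - {"tx": 0, "ty": -0.003, "tz": 0, "yaw": 0, "fingers": 0}
    - {"tx": 0, "ty": -0.004, "tz": 0, "yaw": 0, "fingers": 0}
    - {"tx": 0, "ty": -0.005, "tz": 0, "yaw": 0, "fingers": 0}

```text
t: 11.35
eef_pos: [0.6074, 0.1531, 0.1393]
tool_rot: [0.062, 0.998, 0.0, 0.0]
contact_force: [2.4, 2.3, 1.2]
opening: -0.0001
gripper_force: 1.3
```

>>> jog_arm:
  targets:
    - {"tx": 0, "ty": -0.0005, "tz": 0, "yaw": 0, "fingers": 0}
    - {"tx": 0, "ty": -0.001, "tz": 0, "yaw": 0, "fingers": 0}
    - {"tx": 0, "ty": -0.0015, "tz": 0, "yaw": 0, "fingers": 0}
    - {"tx": 0, "ty": -0.002, "tz": 0, "yaw": 0, "fingers": 0}
    - {"tx": 0, "ty": -0.002, "tz": 0, "yaw": 0, "fingers": 0}

```text
t: 11.85
eef_pos: [0.6073, 0.1524, 0.1393]
tool_rot: [0.062, 0.998, 0.001, 0.0]
contact_force: [2.4, 7.2, -0.2]
opening: 0.0002
gripper_force: 3.6
```

```bash
python3 -c "
from h import *
box(.015,.033,.14,np.pi)"
```

```text
t 11.85 pos [0.6073 0.1524 0.1393] ang 3.017 tilt [ 0.001  0.002 -1.   ] F [ 2.4  7.2 -0.2] open 0.0002 | go [ 0.4  0.8 -0.7] 0.0
```

>>> jog_arm:
  targets:
    - {"tx": 0, "ty": -0.001, "tz": 0, "yaw": 0, "fingers": 0}
    - {"tx": 0, "ty": -0.002, "tz": 0, "yaw": 0, "fingers": 0}
    - {"tx": 0, "ty": -0.002, "tz": 0, "yaw": 0, "fingers": 0}
    - {"tx": 0, "ty": -0.002, "tz": 0, "yaw": 0, "fingers": 0}
    - {"tx": 0, "ty": -0.002, "tz": 0, "yaw": 0, "fingers": 0}

```text
t: 12.35
eef_pos: [0.6072, 0.1522, 0.1393]
tool_rot: [0.062, 0.998, 0.002, 0.001]
contact_force: [4.4, 12.5, -2.0]
opening: -0.0004
gripper_force: 6.7
```

>>> jog_arm:
  targets:
    - {"tx": 0, "ty": 0.008, "tz": 0, "yaw": 0, "fingers": 0}
    - {"tx": 0, "ty": 0.02, "tz": -0.01, "yaw": 0, "fingers": 0}
    - {"tx": 0, "ty": 0.02, "tz": -0.05, "yaw": 0, "fingers": 0}
    - {"tx": 0, "ty": 0.02, "tz": -0.09, "yaw": 0, "fingers": 0}
    - {"tx": 0, "ty": 0.02, "tz": -0.12, "yaw": 0, "fingers": 0}

```text
t: 12.85
eef_pos: [0.6097, 0.1693, 0.2625]
tool_rot: [0.062, 0.998, -0.0, 0.001]
contact_force: [0.4, -0.4, -0.1]
opening: -0.0001
gripper_force: 0.0
```

>>> jog_arm:
  targets:
    - {"tx": 0.05, "ty": 0, "tz": 0, "yaw": 0, "fingers": 0}
    - {"tx": 0.1, "ty": 0, "tz": 0, "yaw": 0, "fingers": 0}
    - {"tx": 0.13, "ty": 0, "tz": 0, "yaw": 0, "fingers": 0}
    - {"tx": 0.15, "ty": 0, "tz": 0, "yaw": 0, "fingers": 0}
    - {"tx": 0.15, "ty": 0, "tz": 0, "yaw": 0, "fingers": 0}

```text
t: 13.35
eef_pos: [0.4584, 0.1882, 0.26]
tool_rot: [0.062, 0.998, -0.0, -0.0]
contact_force: [0.7, 1.0, -0.6]
opening: -0.0004
gripper_force: 0.0
```

```bash
python3 -c "
from h import *
box(.015,.033,.14,np.pi)
im=snapshot('scene');im2=snapshot('wrist');im3=snapshot('top')
a=cv2.resize(im3[125:220,115:375],(780,285),interpolation=cv2.INTER_CUBIC);b=cv2.resize(im2,(400,300));c=cv2.resize(im[120:270,150:350],(380,300))
cv2.imwrite('pics/fin.png',np.vstack([a,np.hstack([b,c])]))"
```

```text
t 13.35 pos [0.4584 0.1882 0.26  ] ang 3.019 tilt [-0.    -0.001 -1.   ] F [ 0.7  1.  -0.6] open -0.0004 | go [-151.8  -16.4  120. ] 0.1
```

View pics/fin.png

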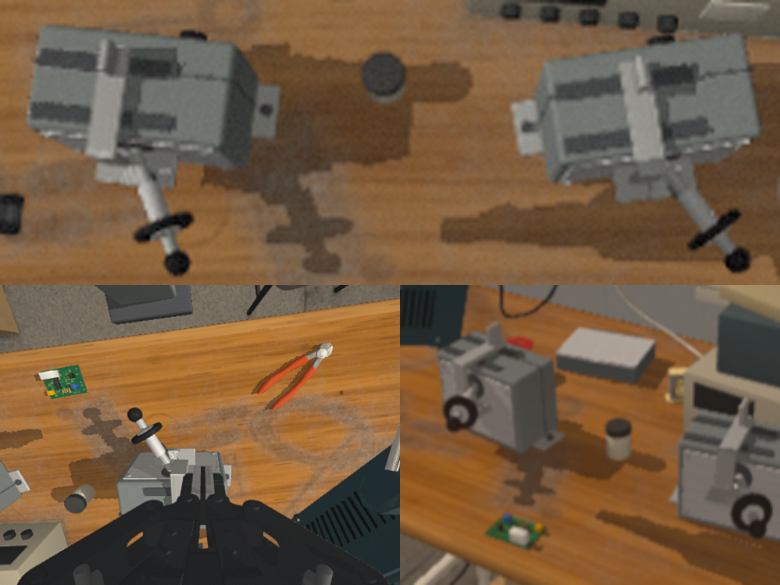

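The view shows lever A to the right, and the jar and board undisturbed. I'll check the bar travel from the two top views.

Run:
```python
from h import *
a=cv2.imread('pics/top0.png');b=snapshot('top')
# bright plate columns along rows, z=.131
for v in (150,155,160):
    o=[]
    for im in(a,b):
        g=im[v-1:v+2,125:190].astype(float).mean((0,2));g=np.interp(np.arange(0,64,.1),np.arange(65),g)
        m=g>(g.max()*.5+np.median(g)*.5);k=np.where(m)[0];o.append((125+k.min()/10,125+k.max()/10))
    c=[onz(((l+r)/2,v),.131) for l,r in o];d=c[1]-c[0]
    print(v,o,'shift mm',d[:2]*1000)
```

```text
150 [(np.float64(134.5), np.float64(144.2)), (np.float64(146.8), np.float64(150.2))] shift mm [ -0.4332903  -23.05772919]
155 [(np.float64(134.5), np.float64(143.1)), (np.float64(146.2), np.float64(154.8))] shift mm [ -0.5243115  -29.41946069]
160 [(np.float64(134.0), np.float64(142.5)), (np.float64(145.7), np.float64(154.2))] shift mm [ -0.49721299 -29.37587052]
```

Run:
```python
from h import *
b=snapshot('top')
c,s=np.cos(YAW),np.sin(YAW);tb=lambda w:np.array([[c,s],[-s,c]])@(w[:2]-O)
for l,r,v in((134.5,143.1,155),(134,142.5,160),(146.2,154.8,155),(145.7,154.2,160)):print(tb(onz((l,v),.131))*1000,tb(onz((r,v),.131))*1000)
# twin vs A home positions: save enlarged side-by-side
im=np.hstack([cv2.resize(b[128:190,118:218],None,fx=4,fy=4,interpolation=cv2.INTER_CUBIC),cv2.resize(b[128:190,280:380],None,fx=4,fy=4,interpolation=cv2.INTER_CUBIC)])
cv2.imwrite('pics/cmp.png',im)
```

```text
[-15.67050611  55.26640164] [-13.35625741  33.69445627]
[-28.22484464  54.5462351 ] [-25.92099497  33.25907762]
[-12.52228262  25.94325105] [-10.20898436   4.50444897]
[-25.05425113  25.27058506] [-22.75318199   4.11489373]
```

View pics/cmp.png

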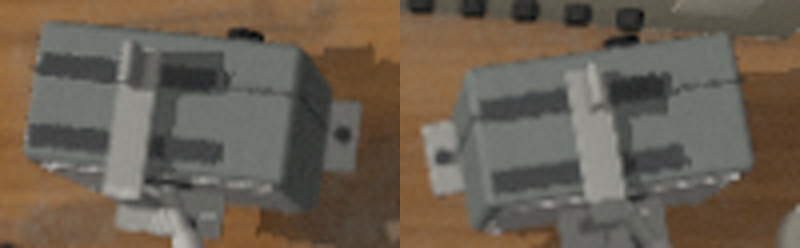

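```bash
python3 -c "
from h import *
tool(.6117,.2046,.2078,3.017)"
```

```text
t 13.6 pos [0.4615 0.1874 0.2594] ang 3.017 tilt [ 0. -0. -1.] F [ 0.4  0.3 -0.6] open -0.0 | go [-146.9   35.8   51.7] -0.0
```

>>> jog_arm:
  targets:
    - {"tx": -0.045, "ty": 0.015, "tz": 0, "yaw": 0, "fingers": 0}
    - {"tx": -0.09, "ty": 0.03, "tz": 0, "yaw": 0, "fingers": 0}
    - {"tx": -0.13, "ty": 0.036, "tz": 0.015, "yaw": 0, "fingers": 0}
    - {"tx": -0.147, "ty": 0.036, "tz": 0.045, "yaw": 0, "fingers": 0}
    - {"tx": -0.147, "ty": 0.036, "tz": 0.052, "yaw": 0, "fingers": 0}

```text
t: 14.1
eef_pos: [0.6114, 0.2037, 0.2021]
tool_rot: [0.063, 0.998, -0.001, -0.003]
contact_force: [-0.4, -0.7, -0.9]
opening: -0.0001
gripper_force: 0.0
```

>>> jog_arm:
  targets:
    - {"tx": 0, "ty": 0, "tz": 0, "yaw": 0, "fingers": 0}
    - {"tx": 0, "ty": 0, "tz": 0, "yaw": 0, "fingers": 0}
    - {"tx": 0, "ty": 0, "tz": 0, "yaw": 0, "fingers": 0}
    - {"tx": 0, "ty": 0, "tz": 0, "yaw": 0, "fingers": 0}
    - {"tx": 0, "ty": 0, "tz": 0, "yaw": 0, "fingers": 0}

```text
t: 14.6
eef_pos: [0.611, 0.2054, 0.2087]
tool_rot: [0.062, 0.998, 0.0, 0.001]
contact_force: [-0.2, 0.7, 0.6]
opening: -0.0001
gripper_force: 0.0
```

Run:
```python
from h import *
s=state();print(s['t'],s['eef_pos'])
im=snapshot('wrist');cv2.imwrite('pics/w6.png',im)
new=cv2.resize(im[100:384,80:440],(720,568),interpolation=cv2.INTER_CUBIC);old=cv2.imread('pics/w5v.png')
c,n=np.cos(YAW),np.sin(YAW)
for nm,g in(('old',old),('new',new)):
  for v in(60,90,130,150):
    r=g[v-2:v+3,:420].astype(float).mean((0,2));d=np.gradient(cv2.GaussianBlur(r[None],(5,1),0)[0]);k=[i for i in np.argsort(-abs(d))[:40]]
    o=[]
    for i in k:
        if all(abs(i-j)>8 for j in o):o.append(i)
    res=[]
    for i in sorted(o[:7]):
        w=wz((80+i/2,100+v/2),.131,s)[:2]-O;res.append((int(i),round(d[i],1),round(1000*(-n*w[0]+c*w[1]),1)))
    print(nm,v,res)
```

```text
14.6 [0.6110047  0.20538641 0.20871072]
old 60 [(198, np.float64(-9.1), np.float64(21.7)), (226, np.float64(20.8), np.float64(32.8)), (286, np.float64(-18.3), np.float64(56.4)), (359, np.float64(-5.9), np.float64(85.1)), (401, np.float64(-2.7), np.float64(101.6)), (412, np.float64(2.9), np.float64(106.0))]
old 90 [(55, np.float64(-10.2), np.float64(-36.4)), (207, np.float64(-5.9), np.float64(24.3)), (228, np.float64(26.1), np.float64(32.7)), (288, np.float64(-26.5), np.float64(56.7)), (351, np.float64(15.7), np.float64(81.9)), (364, np.float64(11.0), np.float64(87.1)), (396, np.float64(-21.4), np.float64(99.9))]
old 130 [(208, np.float64(-11.5), np.float64(23.2)), (232, np.float64(19.4), np.float64(33.1)), (290, np.float64(-15.4), np.float64(56.8)), (362, np.float64(-8.5), np.float64(86.4)), (371, np.float64(-9.1), np.float64(90.1)), (387, np.float64(16.9), np.float64(96.6)), (396, np.float64(-25.7), np.float64(100.3))]
old 150 [(205, np.float64(-12.7), np.float64(21.3)), (233, np.float64(20.4), np.float64(32.9)), (290, np.float64(-15.6), np.float64(56.5)), (352, np.float64(2.0), np.
[... 606 characters left out ...]
oat64(-20.7), np.float64(27.5)), (350, np.float64(12.3), np.float64(81.5)), (362, np.float64(9.5), np.float64(86.3)), (394, np.float64(-16.3), np.float64(99.1))]
new 130 [(133, np.float64(-11.8), np.float64(-7.4)), (158, np.float64(19.0), np.float64(2.8)), (216, np.float64(-12.9), np.float64(26.5)), (360, np.float64(-10.8), np.float64(85.5)), (370, np.float64(-7.8), np.float64(89.6)), (385, np.float64(16.3), np.float64(95.8)), (394, np.float64(-23.6), np.float64(99.5))]
new 150 [(138, np.float64(-10.1), np.float64(-6.5)), (161, np.float64(19.5), np.float64(3.1)), (218, np.float64(-13.0), np.float64(26.7)), (364, np.float64(20.0), np.float64(87.2)), (394, np.float64(-19.7), np.float64(99.7))]
```

The wrist view puts the plate centre about 71 mm from the box's left edge, against 72 mm expected at home. It also met a stiff stop there, so the bar is home. The arm is clear of everything.

```bash
python3 -c "
from bench import *
print(hand_in())"
```

```text
the job is handed in; nothing more can be done
None
```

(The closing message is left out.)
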